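# Clear a printed housing, tilt and pin it, scan its label

## Task

Sweep all the loose support pieces off the top of the level housing into the chip tray with the scraper block (not with the fingers), and stand the scraper back on its mat. Then pull up the lock pin, swing the table to 60 degrees with its lever and push the pin fully home there, aim the hand scanner squarely at the middle of the label from about 85 mm and hold it steady for two seconds, and set the scanner back on its dock. Leave the table pinned at 60 degrees, all the pieces in the tray, and the drill and screwdriver where they are.

Things in the scene. Friction and masses are not known exactly. Their poses are not given: they have to be found in the camera images.
- fixture: tilting bench fixture, fixed: base plate, two white cheeks (inner faces at y +-125 mm; right one 155 mm high, left one with a tower to 238 mm), grey chip tray in front. Origin on the bench, mid-width, under the trunnion axis, which runs along y 120 mm up; -x is its front (robot side), +y left, z up. The housing's level top lies at z 160 mm and spans x +-100, y +-110 mm
- table_tilt (a joint): angle (rad) of the table with its clamped white housing (200 x 220 x 40 mm): 0 level, grows as the front rises and the lever swings back, away from the robot; range -0.10 to 1.16. Friction 0.45 N m: stays where left. The pin fits at 0, 0.524 and 1.047 (60 degrees), with about 0.01 of play; its round nose centres the table from up to 0.05 off. Starts level, pinned
- lock_pin (a joint): height (m) of the lock pin, a captive upright 12 mm plunger at the left cheek: 0 fully home in a notch of the steel index sector, 0.032 right up. It clears the sector's rim above 0.016 and stops at about 0.015 if pushed down between notches. 4 N of friction: stays where left
- pin_knob (a point): centre of the lock pin's black knob, an upright cylinder 32 mm across and 30 mm high; 275 mm above the bench when home. The blue guide block below it (40 mm along fixture x, 36 mm along y) ends 37 mm below this point when home
- lever_ball (a point): centre of the black ball (36 mm across) on the hand lever at the table's right side, 130 mm from the trunnion axis and 168 mm right of the fixture's middle. Table level: the lever leans 30 degrees to the front; at 60 degrees of tilt, 30 degrees to the back. A 12 mm steel rod runs from the ball to the axis
- panel_top (a point): middle of the housing's flat top, where the support pieces lie; turns with the table: x to the back along the top, y left, z out of the top
- label (a point): middle of the white bar-code label (76 x 28 mm) on the housing's front face; turns with the table. Its own -x axis points straight out of the label, y along its length, z towards the housing's top. Level, it looks to the robot; at 60 degrees of tilt it looks up, leaning 30 degrees from vertical to the front
- tray_in (a point): centre of the inner floor of the chip tray (grey open box, part of the fixture; inside 155 x 260 mm, walls 6 mm thick and 85 mm high, floor 6 mm above the bench); axes as the fixture. Its back wall stands just under the housing's front edge, so pieces pushed over that edge fall in
- scraper_c (a point): centre of the scraper block, 82 mm high: black rubber foot 150 x 44 mm, 22 mm high, with an upright blue grip 100 x 24 mm, from 22 to 82 mm above its underside (a white collar 36 mm wide up to 32 mm). x along its length, z up; this point is 41 mm above the underside. 0.24 kg
- mat: the scraper's place: black rubber mat 220 (x) x 110 (y) x 4 mm, fixed; origin in the middle of its underside. The scraper starts standing on it, lengths parallel
- scanner_c (a point): centre of the hand-held bar-code scanner, 86 mm high: grey body 116 x 58 mm, 36 mm high, with the window in its underside, and an upright black grip 92 x 26 mm, from 36 to 86 mm above the underside. x along its length, z up; this point is 43 mm above the underside. 0.3 kg
- scanner_window (a point): middle of the scanner's window, in its underside; it looks along the scanner's -z. It reads with the window 50 to 130 mm from the label, best 85 mm, looking squarely at its middle
- dock: the scanner's charging dock: flat black slab 170 (x) x 100 (y) x 14 mm, fixed; origin in the middle of its underside. The scanner starts on its flat top, window down, lengths parallel
- scrap0_c (a point): loose broken-out piece of print support, blue plastic, a bar 66 x 18 x 14 mm; this point is at its middle, 7 mm above its underside as it starts, lying flat on the housing's top, its length along x. None when absent (3 to 6 of the six pieces are there)
- scrap1_c (a point): loose broken-out piece of print support, blue plastic, an L 60 x 39 x 14 mm, the point in the middle of its 60 x 16 mm leg; this point is at its middle, 7 mm above its underside as it starts, lying flat on the housing's top, its length along x. None when absent (3 to 6 of the six pieces are there)
- scrap2_c (a point): loose broken-out piece of print support, blue plastic, a flat bar 62 x 26 x 12 mm; this point is at its middle, 7 mm above its underside as it starts, lying flat on the housing's top, its length along x. None when absent (3 to 6 of the six pieces are there)
- scrap3_c (a point): loose broken-out piece of print support, blue plastic, a T 60 x 36 x 15 mm, the point in the middle of its 60 x 16 mm leg; this point is at its middle, 7 mm above its underside as it starts, lying flat on the housing's top, its length along x. None when absent (3 to 6 of the six pieces are there)
- scrap4_c (a point): loose broken-out piece of print support, blue plastic, a bar 68 x 16 x 16 mm; this point is at its middle, 7 mm above its underside as it starts, lying flat on the housing's top, its length along x. None when absent (3 to 6 of the six pieces are there)
- scrap5_c (a point): loose broken-out piece of print support, blue plastic, a bar 60 x 22 x 16 mm; this point is at its middle, 7 mm above its underside as it starts, lying flat on the housing's top, its length along x. None when absent (3 to 6 of the six pieces are there)
- drill: cordless drill standing on its battery (115 x 75 mm), 210 mm high; a bystander. Origin under the middle of the battery
- screwdriver: screwdriver lying on the bench; a bystander

How it is judged (in metres and radians):
On the way, in this order (a step that is already met when the one before it is completed fails the run):
1. all the support pieces lie in the chip tray while the table is still level and pinned (x of scrap0_c in the frame of tray_in between -0.082 and 0.082 m and y of scrap0_c in the frame of tray_in between -0.135 and 0.135 m and z of each of scrap0_c, scrap1_c, scrap2_c, scrap3_c, scrap4_c, scrap5_c in the frame of tray_in below 0.075 m and x of scrap1_c in the frame of tray_in between -0.082 and 0.082 m and y of scrap1_c in the frame of tray_in between -0.135 and 0.135 m and x of scrap2_c in the frame of tray_in between -0.082 and 0.082 m and y of scrap2_c in the frame of tray_in between -0.135 and 0.135 m and x of scrap3_c in the frame of tray_in between -0.082 and 0.082 m and y of scrap3_c in the frame of tray_in between -0.135 and 0.135 m and x of scrap4_c in the frame of tray_in between -0.082 and 0.082 m and y of scrap4_c in the frame of tray_in between -0.135 and 0.135 m and x of scrap5_c in the frame of tray_in between -0.082 and 0.082 m and y of scrap5_c in the frame of tray_in between -0.135 and 0.135 m and value of joint table_tilt below 0.06 rad and value of joint lock_pin below 0.006 m), for 0.3 s.
2. the table stands at 60 degrees with the lock pin fully home (value of joint table_tilt between 1.007 and 1.087 rad and value of joint lock_pin below 0.006 m), for 0.3 s.
3. the scanner looks squarely at the label from its reading distance and is held steady, the table still pinned at 60 degrees (all of step 2 and x of label in the frame of scanner_window between -0.022 and 0.022 m and y of label in the frame of scanner_window between -0.022 and 0.022 m and z of label in the frame of scanner_window between -0.14 and -0.045 m and angle between the z axis of scanner_window and the x axis of label, either way round below 0.26 rad and linear speed of scanner below 0.03 m/s), for 1.5 s.
At the end, for the whole second after the job is handed in: every piece inside the tray, below its rim; table within 0.04 rad of 60 degrees, lock pin within 6 mm of fully down; scraper upright on its mat (centre within 75 mm along, 40 mm across of its middle); scanner window down on its dock (within 55 mm along, 35 mm across) (all of step 2 and x of scrap0_c in the frame of tray_in between -0.082 and 0.082 m and y of scrap0_c in the frame of tray_in between -0.135 and 0.135 m and z of each of scrap0_c, scrap1_c, scrap2_c, scrap3_c, scrap4_c, scrap5_c in the frame of tray_in below 0.075 m and x of scrap1_c in the frame of tray_in between -0.082 and 0.082 m and y of scrap1_c in the frame of tray_in between -0.135 and 0.135 m and x of scrap2_c in the frame of tray_in between -0.082 and 0.082 m and y of scrap2_c in the frame of tray_in between -0.135 and 0.135 m and x of scrap3_c in the frame of tray_in between -0.082 and 0.082 m and y of scrap3_c in the frame of tray_in between -0.135 and 0.135 m and x of scrap4_c in the frame of tray_in between -0.082 and 0.082 m and y of scrap4_c in the frame of tray_in between -0.135 and 0.135 m and x of scrap5_c in the frame of tray_in between -0.082 and 0.082 m and y of scrap5_c in the frame of tray_in between -0.135 and 0.135 m and x of scraper_c in the frame of mat between -0.075 and 0.075 m and y of scraper_c in the frame of mat between -0.04 and 0.04 m and z of scraper_c in the frame of mat below 0.055 m and angle between each of scraper_c, scanner_c's own z axis and vertical below 0.15 rad and x of scanner_c in the frame of dock between -0.055 and 0.055 m and y of scanner_c in the frame of dock between -0.035 and 0.035 m and z of scanner_c in the frame of dock below 0.067 m); the robot touches nothing.
It fails at once if the fingers touch a support piece that lies on the housing's top ((contact force between the fingers and scrap0 above 1 N and z of scrap0_c in the frame of panel_top between -0.003 and 0.022 m and x of scrap0_c in the frame of panel_top between -0.1 and 0.1 m and y of scrap0_c in the frame of panel_top between -0.11 and 0.11 m) or (contact force between the fingers and scrap1 above 1 N and z of scrap1_c in the frame of panel_top between -0.003 and 0.022 m and x of scrap1_c in the frame of panel_top between -0.1 and 0.1 m and y of scrap1_c in the frame of panel_top between -0.11 and 0.11 m) or (contact force between the fingers and scrap2 above 1 N and z of scrap2_c in the frame of panel_top between -0.003 and 0.022 m and x of scrap2_c in the frame of panel_top between -0.1 and 0.1 m and y of scrap2_c in the frame of panel_top between -0.11 and 0.11 m) or (contact force between the fingers and scrap3 above 1 N and z of scrap3_c in the frame of panel_top between -0.003 and 0.022 m and x of scrap3_c in the frame of panel_top between -0.1 and 0.1 m and y of scrap3_c in the frame of panel_top between -0.11 and 0.11 m) or (contact force between the fingers and scrap4 above 1 N and z of scrap4_c in the frame of panel_top between -0.003 and 0.022 m and x of scrap4_c in the frame of panel_top between -0.1 and 0.1 m and y of scrap4_c in the frame of panel_top between -0.11 and 0.11 m) or (contact force between the fingers and scrap5 above 1 N and z of scrap5_c in the frame of panel_top between -0.003 and 0.022 m and x of scrap5_c in the frame of panel_top between -0.1 and 0.1 m and y of scrap5_c in the frame of panel_top between -0.11 and 0.11 m)).
It fails at once if the drill or the screwdriver is moved more than 30 mm (distance of any of drill, screwdriver from where it was at the start of the episode above 0.03 m).
Of scrap0, scrap1, scrap2, scrap3, scrap4, scrap5 only 3 to 6 are there at a start; the rules pass over those that are not, and their reading is None.
At some moment in a run one of scrap0, scrap1, scrap2, scrap3, scrap4, scrap5, scraper may be knocked a few centimetres aside while the robot is not near it.
It also fails if it takes over 208 s, if anything falls off the work surface, if the arm or the gripper's body presses on something with over 40 N, if the wrist force passes 120 N, or if a joint passes its speed limit or range.

## Robot

A 7-joint arm with a two-finger parallel gripper is mounted at the origin on the work surface. World frame = base frame: x ahead of the robot, y to its left, z up, the work surface at z = 0. Lengths are in mm, angles in rad, forces in N, time in s.
With the tool pointing down it reaches from about 425 to 1025 mm from the base axis. Payload 9.4 kg.
Tool frame: the origin (TCP) lies at the very end of the fingers, on their centre line; the grasp point (between the pads) lies 19 mm behind it; z points along the fingers, y is the line along which they close (so a half turn about z gives the same grasp; the last joint's range is limited). The gripper opens to 93 mm and grips with 3 to 60 N. Pads are 15 mm wide; open, the fingers measure 128 mm over their backs; the gripper's body (75 mm by 188 mm) begins 65 mm behind the grasp point.
Start: joints at [1.168, 0.599, -0.003, 1.599, 0.002, 0.943, -0.08], TCP at [232.038, -686.864, 218.618] pointing down, gripper open.
Joint ranges: [-2.57, 2.57], [-0.35, 1.97], [-1.29, 1.29], [0.11, 2.56], [-1.05, 4.19], [0.11, 1.86], [-2.63, 2.63]. Speed limits (rad/s): [2.22, 2.22, 3.01, 3.01, 3.14, 3.14, 3.14].

## Interface

Orientations are given as a unit quaternion [w, x, y, z].
In Python, from station import telemetry, vision, ticket, models gives the robot as it stands.
- The arm moves only by the tool drive_tool, never from a script. Its argument "deltas" is a list that holds one entry, the list of rows, each a list of 6 numbers: the shift along the tool's x, y, z in m, then the turn, a rotation vector about the tool's x, y, z in degrees. In form: [[[dx, dy, dz, wx, wy, wz], ...]]. A call has 1 to 20 rows; each row is the pose to reach, as a shift and turn from the pose commanded when the call began, along the tool's axes at that moment; what a row does not reach only later rows make up. A row lasts 1/10 s, in which the tool goes at most 50 mm and 8.59 degrees, less where a joint would pass 70% of its speed; a pose out of reach is approached as far as the arm can. A call with a gripper value outside its range is refused whole. "jaw" is the finger opening in m, from 0 to 0.093, set as the call begins (left out, the last holds). The fingers move at their own pace and stop on an object; "grip_force" is the grip in N (left out, the last holds). Time passes only in rows, so rows that repeat a pose let the fingers close. It gives the time, the measured TCP pose, the force, the opening and the grip force at its end, in the units of the state.
- telemetry.state(): the state, without advancing time (a new reading comes with each control period).
- vision.camera(name): name is "scene" or "side" or "wrist"; returns (picture, depth): 420x560x3 uint8, red, green, blue; 420x560 float32, mm along the optical axis (not along the pixel's ray), 0 where there is no reading.
- vision.camera_info(name): a dict with "fx", "fy", "cx", "cy" (pixels), "dist" ([k1, k2, p1, p2, k3] as OpenCV has them; the pictures are not rectified), "R" (3x3) and "t" (3): a world point X has camera coordinates R X + t. Camera axes: x right, y down, z forward; pixel columns grow to the right and rows downward; lengths in mm; the calibration is good to about 2 mm. A picture is of the moment at which its call begins: read the wrist's pose just before it. camera_info takes no time and is no camera call; for the wrist camera it gives the pose at the moment of the call.
- ticket.sign_off(): hands the job in; it is judged then, once.
Trained networks look in the newest picture that a camera, given by its name, has taken for a name from the list of things; names that differ only in an ending like _2 or _b are one class to them, and where a whole thing is asked for, a point or a joint stands for the part that bears it (a point fixed in the world has none). Each returns a list of dicts, best first, with "score" (0 to 1); they miss things now and then, are a little off and sometimes report something else, mostly with a low value. They report only what shows in the picture. A call takes as long as a camera call.
- models.boxes_of(camera, name): "position" ([x, y, z] in mm, in world coordinates, good to about 4 mm: the middle of the surface that is visible of it).
- models.silhouettes(camera, name): "pixels" (420x560 bool, what is visible of it).
- models.tip_of(camera, name): "position" ([x, y, z] in mm, in world coordinates, good to about 4 mm: a listed point, or the origin of a listed thing).
The state is a dict: "t": time; "q": joint angles; "qvel": joint speeds; "joint_torque": joint torques, N m; "tool_pos": TCP position; "orientation": TCP orientation; "force": force on the tool from outside, world axes, zero at the start; "torque": the same for the moment, N m; "width": finger opening in mm; "grasp_force": force on a finger pad.
Only numpy, scipy, OpenCV 4.12 (cv2) and the standard library are available. Lean on these libraries where they do the work, as an engineer would, in place of code of your own. Each camera call takes 0.05 s, during which the arm holds its last target. There are 200 camera calls.

## Working session

There is one attempt and no reset: what is moved stays moved. The work goes in short steps, Python scripts to look and compute and a tool call to move; the robot and the scene stay as the last step left them, time stands still between calls to the robot, and variables do not carry over. Pictures are saved under pics/ and viewed, at most 14 in all, crops included, and the job is handed in when it is done.

Besides the shell and the picture viewer there is one more tool, called after "Request:" as name([rows], argument=value, ...), one row to a line, values as JSON. drive_tool: Moves the arm, as the interface text tells. Its arguments: {"type":"object","properties":{"deltas":{"type":"array","items":{"type":"array","items":{"type":"array","items":{"type":"number"}}}},"jaw":{"type":"number"},"grip_force":{"type":"number"}},"required":["deltas"]}

```bash
ls; mkdir -p pics; cat > h.py <<'E'
import numpy as np, cv2
from scipy.spatial.transform import Rotation as Rn
from station import telemetry, vision, ticket, models
def st():
    s=telemetry.state(); q=s['orientation']; R=Rn.from_quat([q[1],q[2],q[3],q[0]]).as_matrix()
    return s,np.array(s['tool_pos']),R
def show():
    s,p,R=st(); print('t',s['t'],'tcp',np.round(p,1),'F',np.round(s['force'],1),'w',s['width'],'g',s['grasp_force']); print(np.round(R,3).tolist())
def cloud(name,d,info):
    K=np.array([[info['fx'],0,info['cx']],[0,info['fy'],info['cy']],[0,0,1.]])
    v,u=np.mgrid[0:420,0:560]
    n=cv2.undistortPoints(np.stack([u,v],-1).reshape(-1,1,2).astype(float),K,np.array(info['dist'],float)).reshape(420,560,2)
    c=np.dstack([n[...,0]*d,n[...,1]*d,d]); R=np.array(info['R']);t=np.array(info['t'])
    return (c-t)@R
def snap(name,fn=None):
    info=vision.camera_info(name); p,d=vision.camera(name)
    if fn: cv2.imwrite('pics/'+fn,p[...,::-1])
    return p,d,cloud(name,d,info)
def rel(target,Rt=None):
    "delta in tool axes (m, deg)"
    s,p,R=st(); dd=R.T@(np.array(target)-p)/1000
    w=np.zeros(3) if Rt is None else Rn.from_matrix(R.T@Rt).as_rotvec(degrees=True)
    return np.round(np.r_[dd,w],4)
E
python3 - <<'E'
from h import *
show()
for c in ['scene','side']:
    p,d,X=snap(c,c+'0.png')
    for n in ['fixture','pin_knob','lever_ball','label','panel_top','tray_in','scraper_c','mat','scanner_c','dock','drill','screwdriver']+['scrap%d_c'%i for i in range(6)]:
        r=models.tip_of(c,n); print(c,n,[(round(x['score'],2),np.round(x['position']).tolist()) for x in r[:2]])
E
```

```text
pics
t 0.0 tcp [ 231.9 -686.4  217.8] F [-0.1 -0.7 -0.3] w 92.97242880761242 g 0.0
[[0.947, 0.32, -0.001], [0.32, -0.947, 0.001], [-0.0, -0.002, -1.0]]
scene fixture [(0.9, [598.0, -32.0, 1.0])]
scene pin_knob [(0.68, [578.0, 124.0, 276.0])]
scene lever_ball [(0.91, [539.0, -205.0, 234.0]), (0.6, [611.0, -27.0, 166.0])]
scene label [(0.82, [492.0, -45.0, 142.0])]
scene panel_top [(0.91, [597.0, -33.0, 164.0])]
scene tray_in [(0.7, [453.0, 338.0, 3.0])]
scene scraper_c [(0.65, [472.0, 324.0, 54.0])]
scene mat [(0.87, [451.0, 336.0, 0.0]), (0.63, [718.0, 292.0, 2.0])]
scene scanner_c [(0.66, [474.0, -361.0, 57.0])]
scene dock [(0.57, [469.0, -353.0, 4.0])]
scene drill [(0.79, [718.0, 294.0, -2.0]), (0.25, [709.0, -312.0, 1.0])]
scene screwdriver [(0.84, [712.0, -310.0, 1.0])]
scene scrap0_c [(0.83, [540.0, -32.0, 166.0]), (0.68, [471.0, -360.0, 20.0])]
scene scrap1_c [(0.57, [526.0, 33.0, 168.0])]
scene scrap2_c [(0.59, [611.0, -31.0, 165.0]), (0.56, [714.0, -309.0, -2.0])]
scene scrap3_c [(0.85, [538.0, -95.0, 169.0])]
scene scrap4_c [(0.56, [600.0, 27.0, 169.0])]
scene scrap5_c [(0.6
[... 285 characters left out ...]
(0.61, [594.0, -36.0, 162.0])]
side tray_in [(0.83, [430.0, -46.0, 8.0])]
side scraper_c [(0.53, [594.0, -34.0, 160.0])]
side mat [(0.76, [448.0, 334.0, -3.0])]
side scanner_c [(0.87, [470.0, -359.0, 60.0]), (0.72, [434.0, -47.0, 2.0])]
side dock [(0.9, [471.0, -354.0, -1.0]), (0.63, [525.0, 34.0, 165.0])]
side drill [(0.63, [719.0, 293.0, 3.0])]
side screwdriver [(0.71, [708.0, -311.0, 0.0])]
side scrap0_c [(0.59, [537.0, -35.0, 166.0])]
side scrap1_c [(0.82, [528.0, 31.0, 165.0])]
side scrap2_c [(0.6, [612.0, -95.0, 167.0])]
side scrap3_c [(0.61, [540.0, -98.0, 169.0]), (0.19, [538.0, -33.0, 162.0])]
side scrap4_c [(0.56, [602.0, 31.0, 168.0])]
side scrap5_c [(0.48, [608.0, -28.0, 164.0])]
```

View pics/scene0.png

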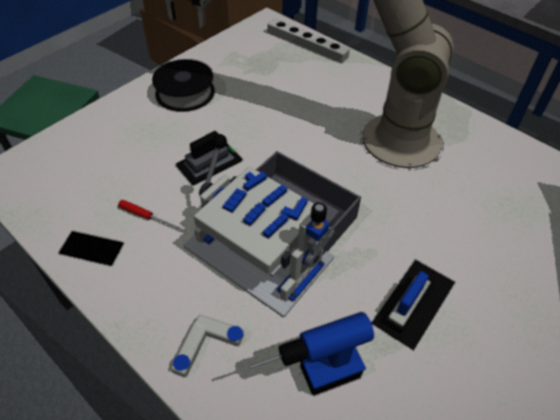

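View pics/side0.png

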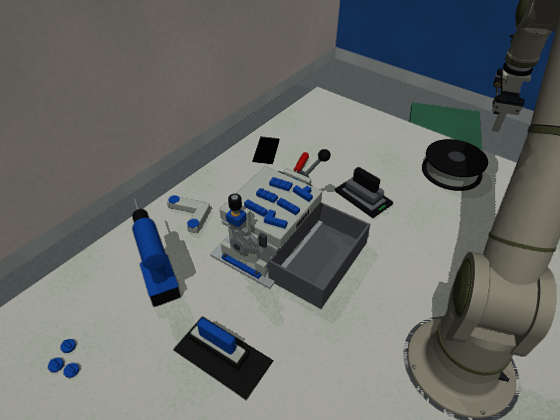

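Scene view: the housing at (250,215) carries six blue pieces. The scraper is on its mat at (412,300), the scanner on its dock at (208,155), the knob at (319,210), and the lever ball at (212,145) or so. The side view agrees. Next I measure the yaws.

```bash
cat > m.py <<'E'
from h import *
def rect(X,m,zlo,zhi,c,r):
    k=m&(X[...,2]>zlo)&(X[...,2]<zhi)&(np.hypot(X[...,0]-c[0],X[...,1]-c[1])<r)
    P=X[k]; 
    if len(P)<8: return None
    a=cv2.minAreaRect(P[:,:2].astype(np.float32)); return len(P),np.round(a[0],1).tolist(),np.round(a[1],1).tolist(),round(a[2],1),round(float(np.median(P[:,2])),1)
E
python3 - <<'E'
from m import *
for c in ['scene','side']:
    p,d,X=snap(c); m=d>0
    hsv=cv2.cvtColor(p,cv2.COLOR_RGB2HSV)
    blue=m&(hsv[...,0]>100)&(hsv[...,0]<130)&(hsv[...,1]>120)
    print(c,'scraper grip top',rect(X,blue,80,92,(470,325),90))
    print(' scanner grip top',rect(X,m,94,106,(470,-358),80), 'scanner body',rect(X,m,43,56,(470,-358),90))
    print(' mat', rect(X,m&(hsv[...,2]<60),-6,12,(450,335),150))
    print(' housing',rect(X,m&~blue,154,165,(595,-35),150))
    print(' knob',rect(X,m,284,296,(579,122),35))
    print(' ball',rect(X,m,225,256,(541,-206),35))
    n,l,s,cen=cv2.connectedComponentsWithStats((blue&(X[...,2]>163)&(X[...,2]<182)&(np.hypot(X[...,0]-595,X[...,1]+35)<140)).astype(np.uint8))
    for i in range(1,n):
        if s[i,4]>15: print('  piece',rect(X,l==i,0,300,(595,-35),200))
E
```

```text
scene scraper grip top (387, [473.1, 324.6], [101.1, 23.5], 6.1, 84.3)
 scanner grip top (187, [478.0, -360.8], [27.1, 91.4], 85.8, 97.9) scanner body (271, [478.6, -359.5], [62.4, 113.7], 82.6, 48.1)
 mat (2503, [453.4, 331.6], [220.2, 109.2], 5.5, 2.5)
 housing (4998, [597.5, -32.9], [202.1, 283.1], 5.1, 158.5)
 knob (169, [584.5, 122.0], [30.5, 29.4], 39.5, 288.3)
 ball (175, [548.9, -202.9], [30.8, 31.6], 0.1, 241.6)
  piece (228, [539.3, -107.8], [37.0, 62.5], 82.9, 172.9)
  piece (211, [540.9, -33.9], [19.6, 68.4], 88.1, 171.7)
  piece (257, [613.6, -93.2], [64.5, 29.4], 17.2, 170.2)
  piece (477, [569.6, 30.7], [138.1, 38.1], 8.3, 172.8)
  piece (224, [613.3, -29.8], [61.3, 22.8], 8.6, 174.0)
side scraper grip top (383, [468.3, 329.2], [98.3, 23.7], 5.6, 84.6)
 scanner grip top (164, [472.1, -354.6], [27.9, 89.7], 81.2, 98.5) scanner body (274, [472.0, -355.1], [59.2, 117.2], 82.6, 49.1)
 mat (2530, [450.6, 334.9], [222.9, 111.9], 5.7, 4.2)
 housing (2497, [593.7, -30.3], [202.6, 282.4], 4.6, 159.9)
 knob (110, [581.3, 125.3], [29.3, 32.1], 81.9, 289.8)
 ball (122, [541.8, -199.3], [28.9, 31.1], 74.6, 241.5)
  piece (173, [608.8, -89.5], [61.0, 30.0], 12.1, 171.3)
  piece (178, [536.7, -104.2], [37.7, 60.7], 87.6, 173.9)
  piece (336, [570.1, -29.8], [136.0, 24.8], 3.7, 173.6)
  piece (378, [565.6, 29.6], [38.3, 136.2], 81.9, 173.9)
```

Request:
drive_tool([
  [[0.488,-0.295,-0.25,0,0,-80],[0.488,-0.295,-0.25,0,0,-80],[0.488,-0.295,-0.25,0,0,-80],[0.488,-0.295,-0.25,0,0,-80],[0.488,-0.295,-0.25,0,0,-80],[0.488,-0.295,-0.25,0,0,-80],[0.488,-0.295,-0.25,0,0,-80],[0.488,-0.295,-0.25,0,0,-80],[0.488,-0.295,-0.25,0,0,-80],[0.488,-0.295,-0.25,0,0,-80],[0.488,-0.295,-0.25,0,0,-80],[0.488,-0.295,-0.25,0,0,-80],[0.488,-0.295,-0.25,0,0,-80],[0.488,-0.295,-0.25,0,0,-80],[0.488,-0.295,-0.25,0,0,-80]],
], jaw=0.06)

```text
t: 3.5
tool_pos: [599.8, -251.4, 468.3]
orientation: [-0.0, 0.651, 0.759, -0.0]
force: [0.2, -1.1, 0.3]
width: 60.5
grasp_force: 0.0
```

```bash
cat > d.py <<'E'
import sys; from h import *
# python3 d.py x y z yaw [tilt]  -> delta; yaw = world angle of tool x, tool down
a=[float(v) for v in sys.argv[1:]]
show(); s,p,R=st(); print('q',np.round(s['q'],2))
y=np.deg2rad(a[3]); Rt=np.array([[np.cos(y),np.sin(y),0],[np.sin(y),-np.cos(y),0],[0,0,-1]])
print('delta',rel(a[:3],Rt).tolist())
E
python3 d.py 471 327 250 185.8; python3 d.py 471 327 467 185.8|tail -1
```

```text
t 3.5 tcp [ 599.8 -251.4  468.3] F [ 0.2 -1.1  0.3] w 60.46326836486744 g 0.0
[[-0.151, 0.989, -0.001], [0.989, 0.151, -0.001], [-0.0, -0.001, -1.0]]
q [ 0.61  0.37 -0.46  1.41  0.16  1.4   0.3 ]
delta [0.5913, -0.0397, 0.2181, -0.0473, -0.0085, -87.1075]
delta [0.5912, -0.0399, 0.0011, -0.0473, -0.0085, -87.1075]
```

Request:
drive_tool([
  [[0.591,-0.04,0.0,0,0,-87.1],[0.591,-0.04,0.0,0,0,-87.1],[0.591,-0.04,0.0,0,0,-87.1],[0.591,-0.04,0.0,0,0,-87.1],[0.591,-0.04,0.0,0,0,-87.1],[0.591,-0.04,0.0,0,0,-87.1],[0.591,-0.04,0.0,0,0,-87.1],[0.591,-0.04,0.0,0,0,-87.1],[0.591,-0.04,0.0,0,0,-87.1],[0.591,-0.04,0.0,0,0,-87.1],[0.591,-0.04,0.05,0,0,-87.1],[0.591,-0.04,0.1,0,0,-87.1],[0.591,-0.04,0.15,0,0,-87.1],[0.591,-0.04,0.2,0,0,-87.1],[0.591,-0.04,0.25,0,0,-87.1],[0.591,-0.04,0.25,0,0,-87.1],[0.591,-0.04,0.25,0,0,-87.1]],
])

```text
t: 5.2
tool_pos: [470.2, 323.2, 213.9]
orientation: [-0.003, -0.05, 0.999, -0.003]
force: [0.7, -1.1, 0.7]
width: 59.9
grasp_force: 0.0
```

```bash
python3 - <<'E'
from m import *
show()
p,d,X=snap('wrist','w1.png'); m=d>0
hsv=cv2.cvtColor(p,cv2.COLOR_RGB2HSV)
blue=m&(hsv[...,0]>100)&(hsv[...,0]<130)&(hsv[...,1]>120)
print('grip',rect(X,blue,78,95,(471,327),90))
print('foot',rect(X,m,18,45,(471,327),120),rect(X,blue,5,95,(471,327),90))
E
python3 d.py 471 327 41 185.8|tail -2
```

```text
t 5.2 tcp [470.2 323.2 213.9] F [ 0.7 -1.1  0.7] w 59.94470549525358 g 0.0
[[-0.995, -0.099, -0.007], [-0.099, 0.995, -0.006], [0.007, -0.005, -1.0]]
grip (2070, [470.9, 327.4], [97.5, 22.6], 6.5, 86.0)
foot (2227, [471.2, 327.4], [148.1, 44.0], 6.0, 35.1) (2121, [470.8, 327.4], [97.6, 22.6], 6.5, 86.0)
q [-0.13  0.54 -0.84  1.92  0.5   0.91  0.45]
delta [-0.0008, 0.0027, 0.1759, -0.1562, -0.2234, -0.1032]
```

View pics/w1.png

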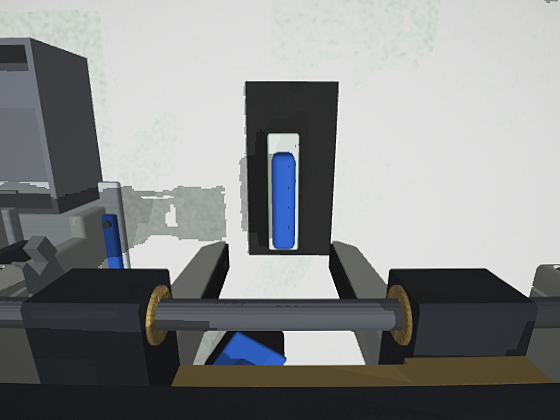

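Request:
drive_tool([
  [[-0.001,0.003,0.05,0,0,0],[-0.001,0.003,0.1,0,0,0],[-0.001,0.003,0.14,0,0,0],[-0.001,0.003,0.16,0,0,0],[-0.001,0.003,0.167,0,0,0],[-0.001,0.003,0.168,0,0,0],[-0.001,0.003,0.168,0,0,0],[-0.001,0.003,0.168,0,0,0]],
])

```text
t: 6.05
tool_pos: [473.1, 330.6, 52.4]
orientation: [0.001, -0.05, 0.999, 0.001]
force: [-0.7, -0.0, 0.0]
width: 60.1
grasp_force: 0.0
```

```bash
python3 d.py 471 327.4 42 186
```

```text
t 6.05 tcp [473.1 330.6  52.4] F [-0.7 -0.   0. ] w 60.08005000648755 g 0.0
[[-0.995, -0.1, 0.002], [-0.1, 0.995, 0.001], [-0.002, 0.001, -1.0]]
q [-0.28  0.74 -0.64  2.04  0.77  0.61  0.21]
delta [0.0024, -0.003, 0.0104, 0.0673, 0.1399, -0.275]
```

Request:
drive_tool([
  [[0.002,-0.003,0.009,0,0,0],[0.002,-0.003,0.009,0,0,0],[0.002,-0.003,0.009,0,0,0]],
])

```text
t: 6.35
tool_pos: [470.2, 326.7, 41.5]
orientation: [-0.0, -0.05, 0.999, -0.0]
force: [-0.3, -0.8, -0.1]
width: 59.9
grasp_force: 0.0
```

Request:
drive_tool([
  [[0.002,-0.002,0,0,0,0],[0.002,-0.002,0,0,0,0],[0.002,-0.002,0,0,0,0],[0.002,-0.002,0,0,0,0],[0.002,-0.002,0,0,0,0],[0.002,-0.002,0,0,0,0],[0.002,-0.002,0,0,0,0],[0.002,-0.002,0,0,0,0]],
], jaw=0.0, grip_force=40)

```text
t: 7.15
tool_pos: [468.6, 325.0, 41.6]
orientation: [0.0, -0.05, 0.999, 0.0]
force: [-0.0, 1.5, -1.2]
width: 23.5
grasp_force: 40.0
```

```bash
python3 d.py 471 327.4 300 186
```

```text
t 7.15 tcp [468.6 325.   41.6] F [-0.   1.5 -1.2] w 23.478259565424867 g 39.995675683021545
[[-0.995, -0.101, 0.0], [-0.101, 0.995, 0.0], [-0.0, 0.0, -1.0]]
q [-0.29  0.74 -0.62  2.06  0.79  0.59  0.19]
delta [-0.0027, 0.0023, -0.2584, 0.019, 0.0031, -0.2257]
```

Request:
drive_tool([
  [[0,0,-0.02,0,0,0],[0,0,-0.06,0,0,0],[0,0,-0.11,0,0,0],[0,0,-0.16,0,0,0],[0,0,-0.21,0,0,0],[0,0,-0.26,0,0,0],[0,0,-0.31,0,0,0],[0,0,-0.36,0,0,0],[-0.173,-0.408,-0.36,0,0,90.9],[-0.173,-0.408,-0.36,0,0,90.9],[-0.173,-0.408,-0.36,0,0,90.9],[-0.173,-0.408,-0.36,0,0,90.9],[-0.173,-0.408,-0.36,0,0,90.9],[-0.173,-0.408,-0.36,0,0,90.9],[-0.173,-0.408,-0.36,0,0,90.9],[-0.173,-0.408,-0.36,0,0,90.9],[-0.173,-0.408,-0.36,0,0,90.9],[-0.173,-0.408,-0.36,0,0,90.9],[-0.173,-0.408,-0.36,0,0,90.9],[-0.173,-0.408,-0.36,0,0,90.9]],
])

```text
t: 9.15
tool_pos: [681.2, -64.1, 400.8]
orientation: [-0.001, 0.677, 0.736, -0.001]
force: [0.4, -0.3, -1.6]
width: 24.0
grasp_force: 40.0
```

```bash
python3 - <<'E'
from m import *
p,d,X=snap('wrist','w2.png'); m=d>0
hsv=cv2.cvtColor(p,cv2.COLOR_RGB2HSV)
blue=m&(hsv[...,0]>100)&(hsv[...,0]<130)&(hsv[...,1]>120)
print('housing top median z', np.median(X[(~blue)&m&(np.abs(X[...,0]-600)<60)&(np.abs(X[...,1]+30)<80)&(X[...,2]>140)&(X[...,2]<180)][:,2]))
n,l,s,cen=cv2.connectedComponentsWithStats((blue&(X[...,2]>150)&(X[...,2]<190)&(np.hypot(X[...,0]-595,X[...,1]+35)<160)).astype(np.uint8))
ex=np.array([.9963,.0854]);ey=np.array([-.0854,.9963])
for i in range(1,n):
    if s[i,4]>60:
        P=X[l==i][:,:2]-[595.5,-34.5]; a=P@ex;b=P@ey; print(np.round([np.percentile(a,1),np.percentile(a,99),np.percentile(b,1),np.percentile(b,99)]),s[i,4])
E
python3 d.py 682.3 -63.2 300 94.9; 
```

```text
housing top median z 160.61727856196086
[-87.  45.  49.  85.] 1764
[-89. -23.  -4.  17.] 764
[-12.  35.  -6.  15.] 629
[-19.  35. -73. -43.] 791
[-91. -33. -85. -46.] 810
t 9.2 tcp [681.2 -63.7 401. ] F [-0.7 -0.5 -2.8] w 23.815000860513752 g 39.99576687812805
[[-0.087, 0.996, -0.001], [0.996, 0.087, -0.0], [-0.0, -0.002, -1.0]]
q [ 0.3   0.45 -0.46  1.44  0.2   1.3  -0.09]
delta [0.0005, 0.0013, 0.101, -0.0862, 0.0054, 0.0962]
```

View pics/w2.png

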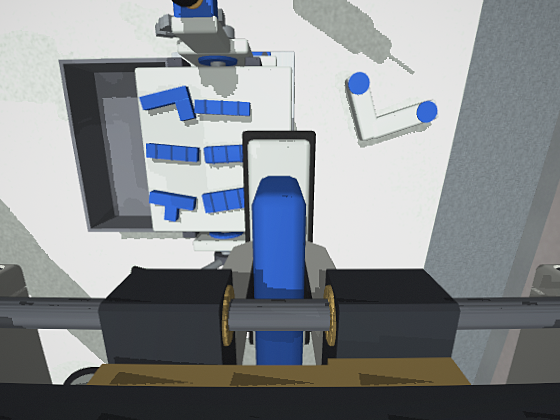

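Request:
drive_tool([
  [[0,0.001,0.05,0,0,0],[0,0.001,0.1,0,0,0],[0,0.001,0.15,0,0,0],[0,0.001,0.18,0,0,0],[0,0.001,0.193,0,0,0],[0,0.001,0.2,0,0,0],[0,0.001,0.201,0,0,0],[0,0.001,0.201,0,0,0]],
])

```text
t: 10.0
tool_pos: [683.6, -63.6, 202.2]
orientation: [0.001, 0.676, 0.737, 0.001]
force: [-0.7, 0.6, -3.3]
width: 23.7
grasp_force: 40.0
```

```bash
python3 d.py 682.3 -63.2 199.5 94.9; python3 d.py 475 -81 199.5 94.9 | tail -1
```

```text
t 10.0 tcp [683.6 -63.6 202.2] F [-0.7  0.6 -3.3] w 23.656589224524563 g 39.99506413936615
[[-0.085, 0.996, 0.002], [0.996, 0.085, -0.0], [-0.0, 0.002, -1.0]]
q [ 0.28  0.6  -0.42  1.69  0.3   0.91 -0.18]
delta [0.0005, -0.0013, 0.0027, 0.1362, 0.0152, -0.0014]
delta [0.0004, -0.2093, 0.0022, 0.1362, 0.0152, -0.0014]
```

Request:
drive_tool([
  [[0,-0.01,0.001,0,0,0],[0,-0.02,0.001,0,0,0],[0,-0.03,0.001,0,0,0],[0,-0.04,0.001,0,0,0],[0,-0.05,0.001,0,0,0],[0,-0.06,0.001,0,0,0],[0,-0.07,0.001,0,0,0],[0,-0.08,0.001,0,0,0],[0,-0.09,0.001,0,0,0],[0,-0.1,0.001,0,0,0],[0,-0.11,0.001,0,0,0],[0,-0.12,0.001,0,0,0],[0,-0.13,0.001,0,0,0],[0,-0.14,0.001,0,0,0],[0,-0.15,0.001,0,0,0],[0,-0.16,0.001,0,0,0],[0,-0.17,0.001,0,0,0],[0,-0.18,0.001,0,0,0],[0,-0.19,0.001,0,0,0],[0,-0.2,0.001,0,0,0]],
])

```text
t: 12.0
tool_pos: [482.6, -80.8, 199.6]
orientation: [0.0, 0.676, 0.736, -0.0]
force: [-0.3, 0.5, -2.6]
width: 23.9
grasp_force: 40.0
```

```bash
python3 d.py 475 -81 199.5 94.9; python3 - <<'E'
from h import *
p,d,X=snap('side','s2.png'); p2,_,_=snap('scene')
a=cv2.resize(p[120:340,180:420],(0,0),fx=1.65,fy=1.65); b=cv2.resize(p2[120:340,140:380],(0,0),fx=1.65,fy=1.65)
cv2.imwrite('pics/s2.png',np.hstack([a,b])[...,::-1])
E
```

```text
t 12.0 tcp [482.6 -80.8 199.6] F [-0.3  0.5 -2.6] w 23.852918224194855 g 39.99532699584961
[[-0.085, 0.996, -0.0], [0.996, 0.085, -0.0], [-0.0, -0.0, -1.0]]
q [ 0.4   0.38 -0.47  2.13  0.27  0.69 -0.16]
delta [0.0004, -0.0076, 0.0001, -0.0004, 0.0024, -0.0349]
```

View pics/s2.png

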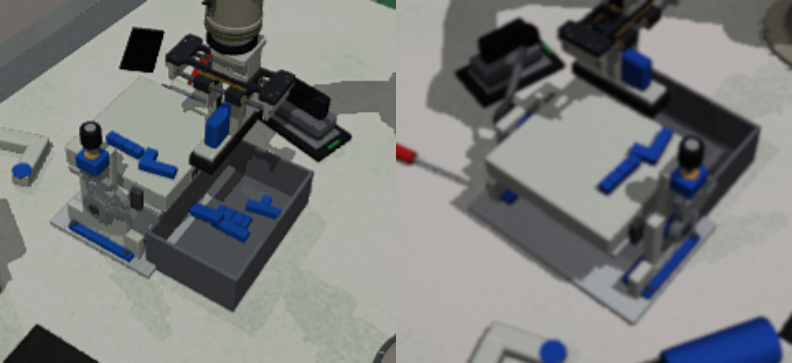

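Four pieces lie in the tray ((225,215) to (262,207) in the left crop), and the two left-column pieces on top haven't moved. I'll do the second pass.

Request:
drive_tool([
  [[0,0,-0.04,0,0,0],[0,0.03,-0.07,0,0,0],[0.077,0.2,-0.07,0,0,0],[0.077,0.2,-0.07,0,0,0],[0.077,0.2,-0.07,0,0,0],[0.077,0.2,-0.07,0,0,0],[0.077,0.2,-0.07,0,0,0],[0.077,0.2,-0.07,0,0,0],[0.077,0.2,-0.07,0,0,0],[0.077,0.2,-0.03,0,0,0],[0.077,0.2,-0.01,0,0,0],[0.077,0.2,0,0,0,0],[0.077,0.2,0,0,0,0],[0.077,0.2,0,0,0,0]],
])

```text
t: 13.5
tool_pos: [676.5, 12.7, 200.7]
orientation: [0.0, 0.677, 0.736, 0.0]
force: [-0.3, -0.2, -3.5]
width: 24.0
grasp_force: 40.0
```

```bash
python3 d.py 675.8 12.6 199.8 94.9
```

```text
t 13.5 tcp [676.5  12.7 200.7] F [-0.3 -0.2 -3.5] w 23.954537970411902 g 39.99507486820221
[[-0.084, 0.996, 0.001], [0.996, 0.084, 0.0], [-0.0, 0.001, -1.0]]
q [ 0.18  0.59 -0.45  1.72  0.31  0.9  -0.31]
delta [-0.0001, -0.0007, 0.0009, 0.0666, 0.0044, -0.0616]
```

Request:
drive_tool([
  [[0,-0.01,0.0,0,0,0],[0,-0.02,0.0,0,0,0],[0,-0.03,0.0,0,0,0],[0,-0.04,0.0,0,0,0],[0,-0.05,0.0,0,0,0],[0,-0.06,0.0,0,0,0],[0,-0.07,0.0,0,0,0],[0,-0.08,0.0,0,0,0],[0,-0.09,0.0,0,0,0],[0,-0.1,0.0,0,0,0],[0,-0.11,0.0,0,0,0],[0,-0.12,0.0,0,0,0],[0,-0.13,0.0,0,0,0],[0,-0.14,0.0,0,0,0],[0,-0.15,0.0,0,0,0],[0,-0.16,0.0,0,0,0],[0,-0.17,0.0,0,0,0],[0,-0.18,0.0,0,0,0],[0,-0.19,0.0,0,0,0],[0,-0.2,0.0,0,0,0]],
])

```text
t: 15.5
tool_pos: [476.0, -4.1, 199.6]
orientation: [0.0, 0.676, 0.737, -0.0]
force: [-0.3, 0.0, -2.6]
width: 23.6
grasp_force: 40.0
```

```bash
python3 d.py 471 327.4 400 185.8; python3 - <<'E'
from h import *
p,d,X=snap('side'); p2,_,_=snap('scene')
a=cv2.resize(p[120:340,180:420],(0,0),fx=1.65,fy=1.65); b=cv2.resize(p2[120:340,140:380],(0,0),fx=1.65,fy=1.65)
cv2.imwrite('pics/s3.png',np.hstack([a,b])[...,::-1])
E
```

```text
t 15.5 tcp [476.   -4.1 199.6] F [-0.3  0.  -2.6] w 23.615306711149245 g 39.99524116516113
[[-0.085, 0.996, 0.0], [0.996, 0.085, -0.0], [-0.0, 0.0, -1.0]]
q [ 0.27  0.37 -0.5   2.15  0.28  0.68 -0.33]
delta [0.3307, 0.0231, -0.2004, -0.0013, 0.0022, -90.9304]
```

View pics/s3.png

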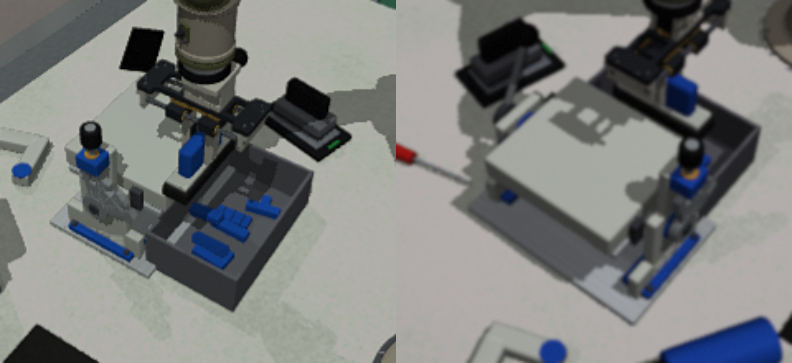

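The top is clear, and the pieces show in the tray at (225,250), (230,215) and (262,207). Next I return the scraper.

Request:
drive_tool([
  [[0,0,-0.05,0,0,0],[0,0,-0.1,0,0,0],[0,0,-0.15,0,0,0],[0,0,-0.2,0,0,0],[0.334,0.014,-0.2,0,0,-90.9],[0.334,0.014,-0.2,0,0,-90.9],[0.334,0.014,-0.2,0,0,-90.9],[0.334,0.014,-0.2,0,0,-90.9],[0.334,0.014,-0.2,0,0,-90.9],[0.334,0.014,-0.2,0,0,-90.9],[0.334,0.014,-0.2,0,0,-90.9],[0.334,0.014,-0.2,0,0,-90.9],[0.334,0.014,-0.2,0,0,-90.9],[0.334,0.014,-0.2,0,0,-90.9],[0.334,0.014,-0.15,0,0,-90.9],[0.334,0.014,-0.1,0,0,-90.9],[0.334,0.014,-0.05,0,0,-90.9],[0.334,0.014,0.0,0,0,-90.9],[0.334,0.014,0.05,0,0,-90.9],[0.334,0.014,0.08,0,0,-90.9]],
])

```text
t: 17.6
tool_pos: [461.7, 328.9, 116.0]
orientation: [-0.002, -0.05, 0.999, -0.001]
force: [0.1, -0.0, -1.5]
width: 23.8
grasp_force: 40.0
```

```bash
python3 d.py 461 330 42.5 185.8
```

```text
t 17.6 tcp [461.7 328.9 116. ] F [ 0.1 -0.  -1.5] w 23.84734614787545 g 39.99515175819397
[[-0.995, -0.1, -0.003], [-0.1, 0.995, -0.002], [0.003, -0.002, -1.0]]
q [-0.19  0.67 -0.79  2.02  0.7   0.75  0.25]
delta [0.0003, 0.0013, 0.0735, -0.0923, -0.1862, -0.0473]
```

Request:
drive_tool([
  [[0,0,0.03,0,0,0],[0,0,0.055,0,0,0],[0,0,0.07,0,0,0],[0,0,0.074,0,0,0],[0,0,0.076,0,0,0],[0,0,0.077,0,0,0],[0,0,0.077,0,0,0]],
])

```text
t: 18.3
tool_pos: [463.0, 330.3, 43.5]
orientation: [0.001, -0.05, 0.999, 0.0]
force: [0.2, 0.1, -2.1]
width: 23.7
grasp_force: 40.0
```

Request:
drive_tool([
  [[0,0,0.0,0,0,0],[0,0,0,0,0,0],[0,0,0,0,0,0],[0,0,0,0,0,0]],
], jaw=0.06)

```text
t: 18.7
tool_pos: [462.6, 330.1, 42.9]
orientation: [0.0, -0.05, 0.999, 0.0]
force: [0.7, 0.2, -0.5]
width: 51.3
grasp_force: 0.0
```

Request:
drive_tool([
  [[0,0,-0.05,0,0,0],[0,0,-0.1,0,0,0],[0,0,-0.15,0,0,0],[0,0,-0.2,0,0,0],[0,0,-0.25,0,0,0],[0,0,-0.3,0,0,0],[0,0,-0.35,0,0,0],[0,0,-0.35,0,0,0]],
])

```text
t: 19.5
tool_pos: [463.1, 332.6, 399.1]
orientation: [0.004, -0.05, 0.999, 0.003]
force: [-0.1, 0.8, 0.7]
width: 60.4
grasp_force: 0.0
```

```bash
python3 d.py 582.5 123.5 390 185.8; python3 - <<'E'
from m import *
p,d,X=snap('wrist','w4.png'); m=d>0
hsv=cv2.cvtColor(p,cv2.COLOR_RGB2HSV)
blue=m&(hsv[...,0]>100)&(hsv[...,0]<130)&(hsv[...,1]>120)
print('grip',rect(X,blue,75,95,(465,330),90))
for c in ['side','scene']:
  p,d,X=snap(c,c+'4.png'); hsv=cv2.cvtColor(p,cv2.COLOR_RGB2HSV)
  blue=(d>0)&(hsv[...,0]>100)&(hsv[...,0]<130)&(hsv[...,1]>120)
  print(c,'grip',rect(X,blue,75,95,(465,330),90), 'mat', rect(X,(d>0)&(hsv[...,2]<60),-6,12,(450,335),150))
  P=X-[595.5,-34.5,0]; a=P[...,0]*.9963+P[...,1]*.0854; b=-P[...,0]*.0854+P[...,1]*.9963
  n,l,s,cen=cv2.connectedComponentsWithStats((blue&(X[...,2]<100)&(a<-95)&(a>-290)&(np.abs(b)<150)).astype(np.uint8))
  for i in range(1,n):
    if s[i,4]>15: k=l==i; print('  tray piece local',np.round([np.percentile(v[k],q) for v in (a,b,X[...,2]) for q in (2,98)]),s[i,4])
E
```

```text
t 19.5 tcp [463.1 332.6 399.1] F [-0.1  0.8  0.7] w 60.44700444489525 g 0.0
[[-0.995, -0.101, 0.008], [-0.101, 0.995, 0.006], [-0.008, 0.005, -1.0]]
q [-0.    0.39 -1.02  1.69  0.35  1.25  0.58]
delta [-0.0976, -0.2201, 0.0088, 0.2863, 0.4657, -0.0282]
grip (844, [465.3, 330.7], [97.1, 22.3], 6.0, 86.1)
side grip (434, [462.7, 331.9], [99.8, 26.5], 4.5, 84.3) mat (2509, [449.7, 334.0], [219.8, 113.9], 5.4, 4.1)
  tray piece local [-219. -166.  -93.  -52.    7.   25.] 186
  tray piece local [-196.  -98.  -34.   19.    7.   39.] 469
  tray piece local [-197. -125.   48.   86.    9.   41.] 363
scene grip (427, [468.3, 327.7], [100.4, 24.3], 5.5, 84.1) mat (2476, [453.5, 332.3], [219.5, 107.8], 5.6, 2.6)
  tray piece local [-231. -200.  -89.  -65.    3.   22.] 44
  tray piece local [-204. -176.   71.   86.    3.   24.] 34
```

```bash
python3 - <<'E'
import cv2,numpy as np
a=cv2.imread('pics/side4.png')[150:330,200:400]; b=cv2.imread('pics/scene4.png')[130:280,190:390]
cv2.imwrite('pics/s4.png',np.hstack([cv2.resize(a,(400,360)),cv2.resize(b,(400,360))]))
E
```

```text
(no output)
```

View pics/s4.png

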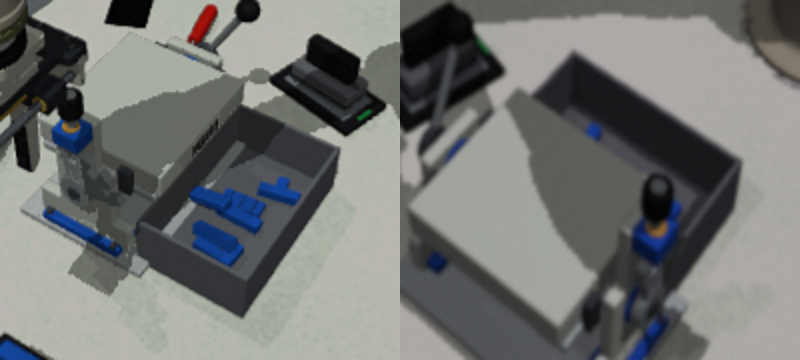

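The tray holds the T at (280,190), a group of three at (225,208) and a pair at (218,242), so all six are in. The scraper stands on its mat. Next is the pin knob.

Request:
drive_tool([
  [[-0.097,-0.219,0,0,0,0],[-0.097,-0.219,0,0,0,0],[-0.097,-0.219,0,0,0,0],[-0.097,-0.219,0,0,0,0],[-0.097,-0.219,0,0,0,0],[-0.097,-0.219,0,0,0,0],[-0.097,-0.219,0,0,0,0],[-0.097,-0.219,0.04,0,0,0],[-0.097,-0.219,0.07,0,0,0],[-0.097,-0.219,0.08,0,0,0],[-0.097,-0.219,0.08,0,0,0],[-0.097,-0.219,0.08,0,0,0]],
])

```text
t: 20.85
tool_pos: [581.0, 123.2, 313.6]
orientation: [0.0, -0.051, 0.999, 0.0]
force: [0.9, 0.2, 1.1]
width: 59.9
grasp_force: 0.0
```

```bash
python3 d.py 582.5 123.5 261 185.8;  python3 - <<'E'
from m import *
p,d,X=snap('wrist','w5.png'); m=d>0
print(rect(X,m,280,300,(582,123),40),rect(X,m,256,300,(582,123),40))
E
```

```text
t 20.85 tcp [581.  123.2 313.6] F [0.9 0.2 1.1] w 59.89839451252676 g 0.0
[[-0.995, -0.102, 0.001], [-0.102, 0.995, 0.001], [-0.001, 0.001, -1.0]]
q [ 0.34  0.49 -0.96  1.76  0.44  1.12  0.92]
delta [-0.0015, 0.0002, 0.0526, 0.0346, 0.0461, 0.0556]
(1645, [581.2, 123.1], [30.1, 30.6], 41.2, 290.3) (1881, [581.2, 123.1], [30.2, 30.7], 41.2, 290.1)
```

View pics/w5.png

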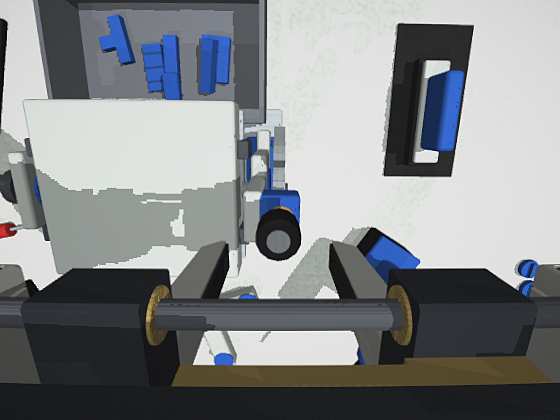

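The wrist view shows six pieces in the tray and the knob at (278,235), centred between the fingers. I'll descend, grip and pull.

Request:
drive_tool([
  [[0,0,0.025,0,0,0],[0,0,0.045,0,0,0],[0,0,0.052,0,0,0],[0,0,0.052,0,0,0],[0,0,0.052,0,0,0]],
])

```text
t: 21.4
tool_pos: [581.5, 122.4, 261.9]
orientation: [0.001, -0.05, 0.999, 0.0]
force: [0.1, 0.8, 0.8]
width: 60.1
grasp_force: 0.0
```

Request:
drive_tool([
  [[0,0,0,0,0,0],[0,0,0,0,0,0],[0,0,0,0,0,0],[0,0,0,0,0,0],[0,0,0,0,0,0],[0,0,-0.005,0,0,0],[0,0,-0.01,0,0,0],[0,0,-0.015,0,0,0],[0,0,-0.02,0,0,0],[0,0,-0.025,0,0,0],[0,0,-0.029,0,0,0],[0,0,-0.032,0,0,0],[0,0,-0.032,0,0,0]],
], jaw=0.0, grip_force=40)

```text
t: 22.7
tool_pos: [580.9, 122.8, 292.9]
orientation: [0.0, -0.051, 0.999, 0.001]
force: [1.1, 4.7, -0.2]
width: 31.1
grasp_force: 40.0
```

```bash
python3 d.py 582.5 123.5 261 185.8
```

```text
t 22.7 tcp [580.9 122.8 292.9] F [ 1.1  4.7 -0.2] w 31.12026459360511 g 39.99945938587189
[[-0.995, -0.101, 0.0], [-0.101, 0.995, 0.001], [-0.0, 0.001, -1.0]]
q [ 0.33  0.51 -0.95  1.79  0.46  1.09  0.9 ]
delta [-0.0016, 0.0005, 0.0319, 0.0747, 0.0228, 0.0094]
```

Request:
drive_tool([
  [[0,0,0,0,0,0],[0,0,0,0,0,0],[0,0,0,0,0,0],[0,0,0,0,0,0],[0,0,-0.04,0,0,0],[0,0,-0.08,0,0,0],[0.069,-0.325,-0.08,0,0,0.9],[0.069,-0.325,-0.08,0,0,0.9],[0.069,-0.325,-0.08,0,0,0.9],[0.069,-0.325,-0.08,0,0,0.9],[0.069,-0.325,-0.08,0,0,0.9],[0.069,-0.325,-0.08,0,0,0.9],[0.069,-0.325,-0.08,0,0,0.9],[0.069,-0.325,-0.05,0,0,0.9],[0.069,-0.325,-0.02,0,0,0.9],[0.069,-0.325,-0.01,0,0,0.9],[0.069,-0.325,-0.01,0,0,0.9],[0.069,-0.325,-0.01,0,0,0.9]],
], jaw=0.06)

```text
t: 24.5
tool_pos: [545.6, -208.0, 303.7]
orientation: [0.0, -0.043, 0.999, -0.0]
force: [-0.9, 0.2, 0.5]
width: 59.9
grasp_force: 0.0
```

```bash
python3 d.py 545 -207 213 184.9;  python3 - <<'E'
from m import *
p,d,X=snap('wrist','w6.png'); m=d>0
hsv=cv2.cvtColor(p,cv2.COLOR_RGB2HSV); dark=m&(hsv[...,2]<90)
print(rect(X,dark,230,256,(545,-207),45),rect(X,dark,215,260,(545,-207),45),models.tip_of('wrist','lever_ball')[:2])
p,d,X=snap('scene'); m=d>0; print(rect(X,m,318,328,(581,123),40),rect(X,m,284,296,(581,123),40))
E
```

```text
t 24.5 tcp [ 545.6 -208.   303.7] F [-0.9  0.2  0.5] w 59.932756973511864 g 0.0
[[-0.996, -0.086, 0.001], [-0.086, 0.996, -0.0], [-0.001, -0.0, -1.0]]
q [ 0.91  0.48 -0.95  1.79  0.44  1.09  1.47]
delta [0.0006, 0.0011, 0.0907, -0.0126, 0.0548, 0.0101]
(1434, [544.2, -205.1], [32.9, 34.2], 28.1, 246.4) (1435, [544.2, -205.1], [32.9, 34.2], 28.1, 246.4) [{'position': [546.3, -205.4, 232.5], 'score': 0.74}, {'position': [435.1, 12.9, 24.3], 'score': 0.61}]
(157, [584.0, 122.1], [28.4, 30.5], 54.8, 320.5) (20, [591.7, 126.0], [12.9, 29.6], 30.5, 294.0)
```

View pics/w6.png

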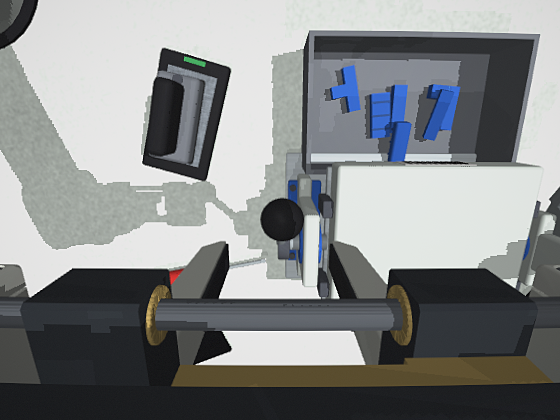

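Knob is up at 320 mm. The ball at (283,220) sits between the fingers, and all six pieces are still in the tray. I'll descend, grip the ball and swing it along the arc.

Request:
drive_tool([
  [[0,0.0025,0.04,0,0,0],[0,0.0025,0.075,0,0,0],[0,0.0025,0.09,0,0,0],[0,0.0025,0.09,0,0,0],[0,0.0025,0.09,0,0,0]],
])

```text
t: 25.15
tool_pos: [545.7, -205.7, 213.9]
orientation: [0.001, -0.043, 0.999, -0.0]
force: [-0.5, 0.3, 0.6]
width: 59.9
grasp_force: 0.0
```

Request:
drive_tool([
  [[0,0,0,0,0,0],[0,0,0,0,0,0],[0,0,0,0,0,0],[0,0,0,0,0,0],[0,0,0,0,0,0]],
], jaw=0.0, grip_force=20)

```text
t: 25.65
tool_pos: [545.0, -205.5, 213.2]
orientation: [0.0, -0.043, 0.999, 0.0]
force: [-1.1, 2.0, 5.7]
width: 35.5
grasp_force: 20.0
```

Request:
drive_tool([
  [[-0.006,0,-0.0032,0,0,0],[-0.0121,0,-0.0062,0,0,0],[-0.0184,0,-0.0088,0,0,0],[-0.0248,0,-0.0111,0,0,0],[-0.0314,0,-0.013,0,0,0],[-0.038,0,-0.0146,0,0,0],[-0.0447,0,-0.0158,0,0,0],[-0.0514,0,-0.0167,0,0,0],[-0.0582,0,-0.0172,0,0,0],[-0.065,0,-0.0174,0,0,0],[-0.0718,0,-0.0172,0,0,0],[-0.0786,0,-0.0167,0,0,0],[-0.0853,0,-0.0158,0,0,0],[-0.092,0,-0.0146,0,0,0],[-0.0986,0,-0.013,0,0,0],[-0.1052,0,-0.0111,0,0,0],[-0.1116,0,-0.0088,0,0,0],[-0.1179,0,-0.0062,0,0,0],[-0.124,0,-0.0032,0,0,0],[-0.13,0,0,0,0,0]],
])

```text
t: 27.65
tool_pos: [676.2, -194.3, 213.2]
orientation: [0.001, -0.043, 0.999, 0.0]
force: [-0.7, 3.1, 6.5]
width: 34.5
grasp_force: 20.0
```

```bash
cat > tilt.py <<'E'
from m import *
# housing top plane normal & edge from side/scene clouds
for c in ['side','scene']:
    p,d,X=snap(c,c+'_t.png'); m=d>0
    P=X-[595.5,-34.5,120]; a=P[...,0]*.9963+P[...,1]*.0854; b=-P[...,0]*.0854+P[...,1]*.9963; z=P[...,2]
    best=None
    for t in np.deg2rad(np.arange(40,70,.5)):
        h=a*np.sin(t)+z*np.cos(t); u=a*np.cos(t)-z*np.sin(t)   # above axis along top normal; along the top
        k=m&(np.abs(b)<95)&(np.abs(u)<85)&(np.abs(h-40)<15)
        f=m&(np.abs(b)<95)&(np.abs(h-20)<15)&(np.abs(u+100)<15)
        sc=(np.abs(h[k]-40)<3).sum(),(np.abs(u[f]+100)<3).sum()
        if best is None or sum(sc)>best[0]: best=(sum(sc),np.rad2deg(t),sc,np.median(h[k]) if k.any() else 0,np.median(u[f]) if f.any() else 0)
    print(c,best)
E
python3 d.py 545 -207 213 184.9; python3 tilt.py
```

```text
t 27.65 tcp [ 676.2 -194.3  213.2] F [-0.7  3.1  6.5] w 34.46870161662609 g 20.002164244651794
[[-0.996, -0.085, 0.003], [-0.085, 0.996, 0.0], [-0.003, 0.0, -1.0]]
q [ 0.69  0.7  -0.83  1.63  0.58  1.07  1.35]
delta [0.1318, -0.0015, -0.0001, 0.0128, 0.1685, -0.0154]
side (np.int64(552), np.float64(56.0), (np.int64(0), np.int64(552)), 0, np.float64(-100.29148122219623))
scene (np.int64(5007), np.float64(58.5), (np.int64(4605), np.int64(402)), np.float64(40.04327559140867), np.float64(-98.62008513263189))
```

```bash
cat > tilt2.py <<'E'
from m import *
ang=np.deg2rad(59.)
for c,which in [('scene','top'),('side','front')]:
    p,d,X=snap(c); m=d>0
    P=X-[595.5,-34.5,120]; a=P[...,0]*.9963+P[...,1]*.0854; b=-P[...,0]*.0854+P[...,1]*.9963; z=P[...,2]
    h=a*np.sin(ang)+z*np.cos(ang); u=a*np.cos(ang)-z*np.sin(ang)
    k=m&(np.abs(b)<95)&((np.abs(u)<85)&(np.abs(h-40)<10) if which=='top' else (np.abs(h-20)<14)&(np.abs(u+100)<8))
    Q=np.c_[a[k],b[k],z[k]]; Q=Q-Q.mean(0); n=np.linalg.svd(Q,full_matrices=False)[2][2]
    if which=='top': n*=np.sign(n[2]); t=np.degrees(np.arctan2(n[0],n[2]))
    else: n*=np.sign(n[2]); t=np.degrees(np.arctan2(n[2],-n[0]))
    print(c,which,k.sum(),np.round(n,3),'tilt',round(t,2))
E
python3 tilt2.py
```

```text
scene top 5029 [0.851 0.001 0.525] tilt 58.34
side front 595 [-0.532  0.001  0.846] tilt 57.83
```

Request:
drive_tool([
  [[-0.002,0,0.001,0,0,0],[-0.004,0,0.0022,0,0,0],[-0.004,0,0.0022,0,0,0],[-0.004,0,0.0022,0,0,0]],
])

```text
t: 28.25
tool_pos: [680.0, -194.0, 211.1]
orientation: [0.002, -0.043, 0.999, 0.0]
force: [3.7, 4.1, 4.3]
width: 34.7
grasp_force: 20.0
```

```bash
python3 tilt2.py; show() { :; }; python3 d.py 545 -207 213 184.9|head -1
```

```text
scene top 4971 [0.864 0.002 0.503] tilt 59.78
side front 595 [-0.508  0.001  0.862] tilt 59.5
t 28.35 tcp [ 680.  -194.   211.1] F [4.  3.6 4.8] w 34.77119896170766 g 20.00063270330429
```

Request:
drive_tool([
  [[0,0,0,0,0,0],[0,0,0,0,0,0],[0,0,0,0,0,0],[0,0,0,0,0,0],[0,0,-0.04,0,0,0],[0,0,-0.09,0,0,0],[0,0,-0.14,0,0,0],[0,0,-0.16,0,0,0]],
], jaw=0.06)

```text
t: 29.15
tool_pos: [679.4, -194.2, 375.7]
orientation: [0.003, -0.042, 0.999, -0.001]
force: [0.6, -0.3, 0.2]
width: 59.8
grasp_force: 0.0
```

Request:
drive_tool([
  [[0.071,0.324,0,0,0,0],[0.071,0.324,0,0,0,0],[0.071,0.324,0,0,0,0],[0.071,0.324,0,0,0,0],[0.071,0.324,0,0,0,0],[0.071,0.324,0,0,0,0],[0.071,0.324,0,0,0,0],[0.071,0.324,0,0,0,0],[0.071,0.324,0.02,0,0,0],[0.071,0.324,0.03,0,0,0],[0.071,0.324,0.03,0,0,0]],
], jaw=0.0)

```text
t: 30.25
tool_pos: [579.7, 120.8, 338.8]
orientation: [-0.001, -0.042, 0.999, -0.001]
force: [0.9, 0.2, 0.4]
width: 0.2
grasp_force: 0.0
```

```bash
python3 d.py 581.2 123.1 320 184.9;python3 tilt2.py
```

```text
t 30.25 tcp [579.7 120.8 338.8] F [0.9 0.2 0.4] w 0.23034725892839505 g 0.0
[[-0.996, -0.084, -0.003], [-0.084, 0.996, -0.001], [0.003, -0.001, -1.0]]
q [ 0.34  0.46 -0.94  1.73  0.4   1.17  0.94]
delta [-0.0017, 0.0022, 0.0188, -0.0529, -0.1607, -0.095]
scene top 4980 [0.864 0.002 0.503] tilt 59.8
side front 591 [-0.497 -0.     0.868] tilt 60.23
```

Request:
drive_tool([
  [[-0.001,0.001,0.012,0,0,0],[-0.001,0.001,0.018,0,0,0],[-0.001,0.001,0.022,0,0,0],[-0.001,0.001,0.026,0,0,0],[-0.001,0.001,0.03,0,0,0],[-0.001,0.001,0.034,0,0,0],[-0.001,0.001,0.038,0,0,0],[-0.001,0.001,0.042,0,0,0],[-0.001,0.001,0.045,0,0,0],[-0.001,0.001,0.047,0,0,0],[-0.001,0.001,0.049,0,0,0],[-0.001,0.001,0.051,0,0,0],[-0.001,0.001,0.052,0,0,0],[-0.001,0.001,0.052,0,0,0]],
])

```text
t: 31.75
tool_pos: [581.1, 123.3, 290.2]
orientation: [0.001, -0.042, 0.999, -0.001]
force: [-4.1, -5.2, 20.0]
width: 0.3
grasp_force: 9.6
```

```bash
python3 d.py 581.2 123.1 290 184.9
```

```text
t 31.75 tcp [581.1 123.3 290.2] F [-4.1 -5.2 20. ] w 0.26475876998074943 g 9.618736531119794
[[-0.996, -0.085, 0.001], [-0.085, 0.996, -0.001], [-0.001, -0.001, -1.0]]
q [ 0.31  0.5  -0.92  1.79  0.45  1.07  0.89]
delta [-0.0001, -0.0002, 0.0002, -0.0691, 0.0784, -0.0489]
```

Request:
drive_tool([
  [[0,0,-0.03,0,0,0],[0,0,-0.07,0,0,0],[0,0,-0.11,0,0,0],[0.146,-0.47,-0.11,0,0,11.9],[0.146,-0.47,-0.11,0,0,11.9],[0.146,-0.47,-0.11,0,0,11.9],[0.146,-0.47,-0.11,0,0,11.9],[0.146,-0.47,-0.11,0,0,11.9],[0.146,-0.47,-0.11,0,0,11.9],[0.146,-0.47,-0.11,0,0,11.9],[0.146,-0.47,-0.11,0,0,11.9],[0.146,-0.47,-0.11,0,0,11.9],[0.146,-0.47,-0.11,0,0,11.9],[0.146,-0.47,-0.05,0,0,11.9],[0.146,-0.47,0.0,0,0,11.9],[0.146,-0.47,0.05,0,0,11.9],[0.146,-0.47,0.08,0,0,11.9],[0.146,-0.47,0.08,0,0,11.9],[0.146,-0.47,0.08,0,0,11.9]],
], jaw=0.07)

```text
t: 33.65
tool_pos: [475.9, -356.6, 208.8]
orientation: [-0.0, 0.061, 0.998, 0.001]
force: [-0.0, -0.6, 0.3]
width: 69.9
grasp_force: 0.0
```

```bash
python3 d.py 475 -357.5 60 173; python3 - <<'E'
from m import *
p,d,X=snap('wrist','w7.png'); m=d>0
print('grip',rect(X,m,90,108,(475,-357),90)); print('body',rect(X,m,40,60,(475,-357),100)); print('dock',rect(X,m,8,20,(475,-357),130))
p,d,X=snap('scene'); m=d>0
print('knob',rect(X,m,284,296,(582,122),35)); print(rect(X,m,300,330,(582,122),35))
print('dock',rect(X,m,8,20,(475,-357),110))
E
```

```text
t 33.65 tcp [ 475.9 -356.6  208.8] F [-0.  -0.6  0.3] w 69.88585451081117 g 0.0
[[-0.993, 0.122, -0.0], [0.122, 0.993, 0.002], [0.0, 0.001, -1.0]]
q [ 1.06  0.55 -0.75  1.88  0.48  0.89  1.52]
delta [0.0008, -0.0012, 0.1488, 0.0848, -0.0223, 0.0201]
grip (2398, [472.5, -357.8], [25.8, 88.8], 82.2, 99.8)
body (2813, [473.3, -358.1], [58.1, 115.0], 82.1, 50.1)
dock (5631, [470.1, -353.6], [100.2, 168.5], 79.0, 14.5)
knob (171, [584.5, 122.0], [29.4, 29.9], 46.2, 288.2)
None
dock (611, [473.8, -354.5], [103.6, 169.9], 79.2, 12.7)
```

View pics/w7.png

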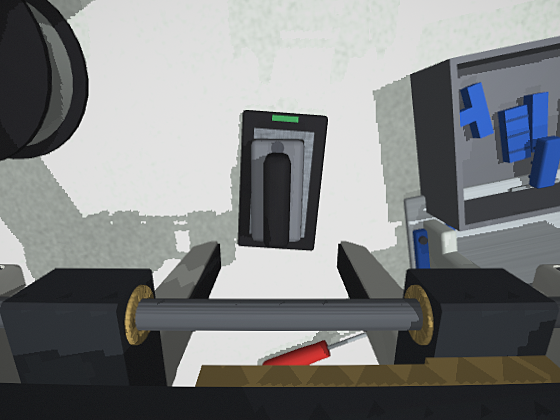

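The scanner's grip at (278,200) lies between the fingers, with its centre at (473,-358). I'll grasp it.

Request:
drive_tool([
  [[0.0025,-0.0015,0.05,0,0,0.8],[0.0025,-0.0015,0.1,0,0,0.8],[0.0025,-0.0015,0.135,0,0,0.8],[0.0025,-0.0015,0.15,0,0,0.8],[0.0025,-0.0015,0.154,0,0,0.8],[0.0025,-0.0015,0.154,0,0,0.8],[0.0025,-0.0015,0.154,0,0,0.8]],
])

```text
t: 34.45
tool_pos: [473.9, -359.2, 56.5]
orientation: [0.001, 0.068, 0.998, -0.001]
force: [0.2, -0.0, 0.6]
width: 70.0
grasp_force: 0.0
```

Request:
drive_tool([
  [[0,0,0,0,0,0],[0,0,0,0,0,0],[0,0,0,0,0,0],[0,0,0,0,0,0],[0,0,0,0,0,0],[0,0,0,0,0,0],[0,0,0,0,0,0]],
], jaw=0.0, grip_force=45)

```text
t: 35.15
tool_pos: [472.7, -358.5, 54.3]
orientation: [-0.0, 0.068, 0.998, 0.0]
force: [0.3, 0.1, -0.2]
width: 26.0
grasp_force: 45.0
```

```bash
python3 - <<'E'
from h import *
show()
s,p,R=st()
y=np.deg2rad(4.9); ex=np.array([np.cos(y),np.sin(y),0]);ey=np.array([-np.sin(y),np.cos(y),0]);ez=np.array([0,0,1.])
t=np.deg2rad(60); xb=np.cos(t)*ex-np.sin(t)*ez; zt=np.sin(t)*ex+np.cos(t)*ez
L=np.array([595.5,-34.5,120])-100*xb+20*zt; n=-xb
zz=p[2]-14   # TCP above window
T=L+n*(85+zz); tz=-n
Rt=np.c_[ey,np.cross(tz,ey),tz]
print('label',L.round(1),'TCP target',T.round(1),zz); print('delta',rel(T,Rt).tolist())
up=p+[0,0,345]; print('check Rt',Rt.round(3).tolist())
E
```

```text
t 35.15 tcp [ 472.7 -358.5   54.3] F [ 0.3  0.1 -0.2] w 25.962523279963396 g 44.99961733818054
[[-0.991, 0.136, -0.0], [0.136, 0.991, 0.0], [0.0, 0.0, -1.0]]
label [562.9 -37.3 216.6] TCP target [500.5 -42.6 325.1] 40.33830523808066
delta [0.0155, 0.3167, -0.2708, -25.2743, -20.2115, 75.382]
check Rt [[-0.085, 0.863, 0.498], [0.996, 0.074, 0.043], [0.0, 0.5, -0.866]]
```

Request:
drive_tool([
  [[0,0,-0.02,0,0,0],[0,0,-0.06,0,0,0],[0,0,-0.11,0,0,0],[0,0,-0.16,0,0,0],[0,0,-0.21,0,0,0],[0,0,-0.26,0,0,0],[0,0,-0.32,0,0,0],[0,0,-0.34,0,0,0],[0,0,-0.34,0,0,0]],
])

```text
t: 36.05
tool_pos: [474.2, -358.6, 398.6]
orientation: [0.003, 0.068, 0.998, -0.002]
force: [-0.0, -0.4, -3.4]
width: 25.8
grasp_force: 45.0
```

Request:
drive_tool([
  [[0.015,0.317,0.03,-25.3,-20.2,75.4],[0.015,0.317,0.03,-25.3,-20.2,75.4],[0.015,0.317,0.03,-25.3,-20.2,75.4],[0.015,0.317,0.03,-25.3,-20.2,75.4],[0.015,0.317,0.03,-25.3,-20.2,75.4],[0.015,0.317,0.03,-25.3,-20.2,75.4],[0.015,0.317,0.03,-25.3,-20.2,75.4],[0.015,0.317,0.03,-25.3,-20.2,75.4],[0.015,0.317,0.03,-25.3,-20.2,75.4],[0.015,0.317,0.03,-25.3,-20.2,75.4],[0.015,0.317,0.03,-25.3,-20.2,75.4],[0.015,0.317,0.03,-25.3,-20.2,75.4],[0.015,0.317,0.03,-25.3,-20.2,75.4]],
])

```text
t: 37.35
tool_pos: [501.0, -42.7, 364.0]
orientation: [0.174, 0.653, 0.712, 0.191]
force: [1.4, 0.5, -2.6]
width: 25.9
grasp_force: 45.0
```

```bash
cat > aim.py <<'E'
from h import *
show()
s,p,R=st(); print('q',np.round(s['q'],2))
y=np.deg2rad(4.9); ex=np.array([np.cos(y),np.sin(y),0]);ey=np.array([-np.sin(y),np.cos(y),0]);ez=np.array([0,0,1.])
t=np.deg2rad(60); xb=np.cos(t)*ex-np.sin(t)*ez; zt=np.sin(t)*ex+np.cos(t)*ez
L=np.array([595.5,-34.5,120])-100*xb+20*zt; tz=xb
T=L-tz*(85+40.3); Rt=np.c_[ey,np.cross(tz,ey),tz]
print('delta',rel(T,Rt).tolist(), 'label in window (x,y,z along look)',np.round(R.T@(L-p)-[0,0,40.3],1))
E
python3 aim.py
```

```text
t 37.35 tcp [501.  -42.7 364. ] F [ 1.4  0.5 -2.6] w 25.94936423214013 g 44.999027252197266
[[-0.087, 0.863, 0.497], [0.996, 0.075, 0.044], [0.0, 0.499, -0.866]]
q [ 0.87  0.02 -0.85  2.22 -0.11  0.39  0.2 ]
delta [0.0001, -0.0198, 0.0334, -0.052, -0.0581, 0.0445] label in window (x,y,z along look) [ -0.  -19.7 118.4]
```

Request:
drive_tool([
  [[0,-0.01,0.017,0,0,0],[0,-0.02,0.03,0,0,0],[0,-0.02,0.033,0,0,0],[0,-0.02,0.033,0,0,0],[0,-0.02,0.033,0,0,0]],
])

```text
t: 37.85
tool_pos: [501.0, -42.5, 326.5]
orientation: [0.175, 0.653, 0.712, 0.191]
force: [-1.5, 0.4, -3.3]
width: 26.0
grasp_force: 45.0
```

```bash
python3 aim.py; python3 - <<'E'
from h import *
for c in ['side','scene']:
    p,d,X=snap(c,c+'8.png'); print([(n,[(round(x['score'],2),np.round(x['position'],1).tolist()) for x in models.tip_of(c,n)[:2]]) for n in ('label','scanner_window')])
a=cv2.imread('pics/side8.png')[130:330,190:410]; b=cv2.imread('pics/scene8.png')[110:310,150:370]
cv2.imwrite('pics/s8.png',np.hstack([cv2.resize(a,(400,364)),cv2.resize(b,(400,364))]))
E
```

```text
t 37.85 tcp [501.  -42.5 326.5] F [-1.5  0.4 -3.3] w 25.95300144560427 g 44.998928904533386
[[-0.086, 0.862, 0.499], [0.996, 0.074, 0.043], [0.0, 0.501, -0.865]]
q [ 0.79  0.08 -0.82  2.29  0.07  0.28  0.01]
delta [-0.0001, -0.0011, 0.001, 0.0641, -0.0227, -0.0003] label in window (x,y,z along look) [-0.2 -1.3 86. ]
[('label', [(0.94, [562.0, -37.9, 218.0])]), ('scanner_window', [(0.81, [520.0, -41.7, 292.3]), (0.29, [464.6, 328.6, 48.0])])]
[('label', [(0.61, [560.1, -34.2, 219.0]), (0.34, [452.6, 336.9, 1.3])]), ('scanner_window', [(0.58, [519.0, -40.2, 292.4])])]
```

View pics/s8.png

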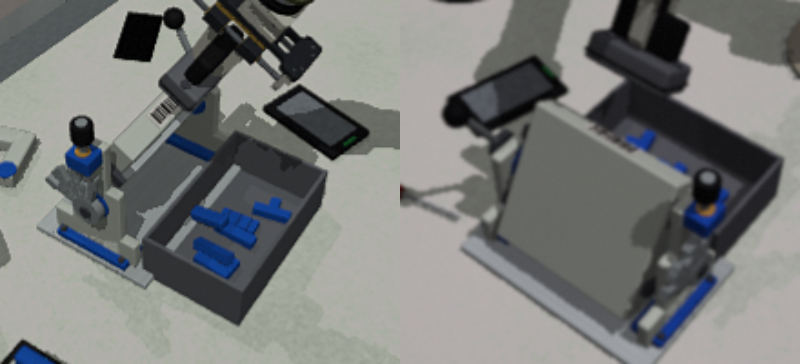

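The scanner, at (190,85), looks squarely at the label at (163,108), and the table is at 60° with the knob down. Label and window positions agree with the plan to about 3 mm, so I hold for 2.5 s.

Request:
drive_tool([
  [[0,0,0,0,0,0],[0,0,0,0,0,0],[0,0,0,0,0,0],[0,0,0,0,0,0],[0,0,0,0,0,0],[0,0,0,0,0,0],[0,0,0,0,0,0],[0,0,0,0,0,0],[0,0,0,0,0,0],[0,0,0,0,0,0],[0,0,0,0,0,0],[0,0,0,0,0,0],[0,0,0,0,0,0],[0,0,0,0,0,0],[0,0,0,0,0,0],[0,0,0,0,0,0],[0,0,0,0,0,0],[0,0,0,0,0,0],[0,0,0,0,0,0],[0,0,0,0,0,0]],
])

```text
t: 40.15
tool_pos: [500.3, -42.5, 325.8]
orientation: [0.175, 0.653, 0.711, 0.191]
force: [1.0, -0.4, -2.3]
width: 25.9
grasp_force: 45.0
```

Request:
drive_tool([
  [[0,0,0,0,0,0],[0,0,0,0,0,0],[0,0,0,0,0,0],[0,0,0,0,0,0],[0,0,0,0,0,0],[0,0,0,0,0,0],[0,0,0,0,0,0],[0,0,0,0,0,0],[0,0,0,0,0,0],[0,0,0,0,0,0]],
])

```text
t: 41.15
tool_pos: [500.3, -42.5, 325.8]
orientation: [0.175, 0.653, 0.711, 0.191]
force: [0.5, 0.6, -2.7]
width: 25.6
grasp_force: 45.0
```

```bash
python3 aim.py; python3 d.py 471.5 -356 400 171|tail -1
```

```text
t 41.15 tcp [500.3 -42.5 325.8] F [ 0.5  0.6 -2.7] w 25.598441034816005 g 44.99891817569733
[[-0.085, 0.863, 0.498], [0.996, 0.074, 0.043], [0.0, 0.5, -0.866]]
q [ 0.79  0.08 -0.82  2.29  0.07  0.28  0.01]
delta [-0.0001, -0.0001, 0.0007, 0.0203, -0.0071, -0.0246] label in window (x,y,z along look) [-0.2 -0.2 85.7]
delta [-0.3099, -0.0108, -0.092, 25.4447, 19.8971, -74.2655]
```

Request:
drive_tool([
  [[0,0,-0.03,0,0,0],[0,0,-0.06,0,0,0],[-0.31,-0.011,-0.092,25.4,19.9,-74.3],[-0.31,-0.011,-0.092,25.4,19.9,-74.3],[-0.31,-0.011,-0.092,25.4,19.9,-74.3],[-0.31,-0.011,-0.092,25.4,19.9,-74.3],[-0.31,-0.011,-0.092,25.4,19.9,-74.3],[-0.31,-0.011,-0.092,25.4,19.9,-74.3],[-0.31,-0.011,-0.092,25.4,19.9,-74.3],[-0.31,-0.011,-0.092,25.4,19.9,-74.3],[-0.31,-0.011,-0.092,25.4,19.9,-74.3],[-0.31,-0.011,-0.092,25.4,19.9,-74.3],[-0.31,-0.011,-0.092,25.4,19.9,-74.3],[-0.31,-0.011,-0.092,25.4,19.9,-74.3],[-0.31,-0.011,-0.092,25.4,19.9,-74.3]],
])

```text
t: 42.65
tool_pos: [470.9, -356.7, 399.8]
orientation: [0.0, 0.08, 0.997, 0.0]
force: [-0.4, 0.2, -3.7]
width: 26.1
grasp_force: 45.0
```

```bash
python3 d.py 471.5 -356 55 171
```

```text
t 42.65 tcp [ 470.9 -356.7  399.8] F [-0.4  0.2 -3.7] w 26.080814596005624 g 44.9987518787384
[[-0.987, 0.159, 0.001], [0.159, 0.987, 0.001], [-0.001, 0.001, -1.0]]
q [ 1.06  0.35 -0.7   1.65  0.23  1.23  1.72]
delta [-0.0002, 0.0005, 0.3448, 0.0459, 0.0484, -0.1371]
```

Request:
drive_tool([
  [[0,0,0.05,0,0,0],[0,0,0.1,0,0,0],[0,0,0.15,0,0,0],[0,0,0.2,0,0,0],[0,0,0.25,0,0,0],[0,0,0.29,0,0,0],[0,0,0.32,0,0,0],[0,0,0.335,0,0,0],[0,0,0.34,0,0,0],[0,0,0.343,0,0,0],[0,0,0.345,0,0,0],[0,0,0.345,0,0,0],[0,0,0.345,0,0,0]],
])

```text
t: 43.95
tool_pos: [471.8, -356.4, 55.9]
orientation: [0.001, 0.078, 0.997, -0.0]
force: [-1.2, 0.5, -2.8]
width: 25.8
grasp_force: 45.0
```

```bash
python3 d.py 471.5 -356 54.8 171
```

```text
t 43.95 tcp [ 471.8 -356.4   55.9] F [-1.2  0.5 -2.8] w 25.84556252349021 g 44.99868392944336
[[-0.988, 0.156, 0.002], [0.156, 0.988, -0.001], [-0.002, -0.0, -1.0]]
q [ 0.87  0.7  -0.48  2.01  0.59  0.56  1.39]
delta [0.0004, 0.0004, 0.0011, -0.0199, 0.1011, 0.0178]
```

Scanner is about 1 mm above the dock. I'll release it and rise.

Request:
drive_tool([
  [[0,0,0.0005,0,0,0],[0,0,0.0005,0,0,0]],
])

```text
t: 44.15
tool_pos: [471.5, -356.1, 54.7]
orientation: [0.0, 0.078, 0.997, 0.0]
force: [0.4, -0.6, -3.5]
width: 25.9
grasp_force: 45.0
```

Request:
drive_tool([
  [[0,0,0,0,0,0],[0,0,0,0,0,0],[0,0,0,0,0,0],[0,0,0,0,0,0],[0,0,0,0,0,0],[0,0,-0.04,0,0,0],[0,0,-0.09,0,0,0],[0,0,-0.14,0,0,0],[0,0,-0.19,0,0,0],[0,0,-0.24,0,0,0],[0,0,-0.29,0,0,0],[0,0,-0.34,0,0,0],[0,0,-0.34,0,0,0]],
], jaw=0.07)

```text
t: 45.45
tool_pos: [473.8, -356.4, 401.3]
orientation: [0.005, 0.078, 0.997, -0.003]
force: [0.3, -0.7, 0.0]
width: 69.8
grasp_force: 0.0
```

```bash
python3 - <<'E'
from m import *
show()
p,d,X=snap('wrist'); m=d>0
print('scanner',rect(X,m,90,108,(473,-357),90),rect(X,m,40,60,(475,-357),100)); 
for c in ['side','scene']:
  p,d,X=snap(c,c+'9.png'); hsv=cv2.cvtColor(p,cv2.COLOR_RGB2HSV);m=d>0
  blue=m&(hsv[...,0]>100)&(hsv[...,0]<130)&(hsv[...,1]>120)
  print(c,'scraper',rect(X,blue,75,95,(465,330),110),'knob',rect(X,m,284,296,(582,122),35))
  print('drill',models.tip_of(c,'drill')[:1],'sd',models.tip_of(c,'screwdriver')[:1])
a=cv2.imread('pics/side9.png'); cv2.imwrite('pics/f9.png',np.hstack([cv2.resize(a[100:400,120:420],(400,400)),cv2.resize(cv2.imread('pics/scene9.png')[110:410,120:420],(400,400))]))
E
python3 tilt2.py
```

```text
t 45.45 tcp [ 473.8 -356.4  401.3] F [ 0.3 -0.7  0. ] w 69.84614137565805 g 0.0
[[-0.988, 0.156, 0.009], [0.156, 0.988, -0.006], [-0.01, -0.004, -1.0]]
scanner (913, [471.9, -356.2], [24.9, 89.8], 81.5, 99.8) (1287, [472.5, -355.7], [57.7, 115.3], 80.2, 50.2)
side scraper (437, [463.0, 331.8], [99.4, 24.3], 5.9, 84.5) knob (110, [580.5, 124.4], [28.5, 32.6], 43.0, 289.9)
drill [{'position': [718.7, 295.4, 5.2], 'score': 0.7}] sd [{'position': [709.3, -311.9, -0.3], 'score': 0.61}]
scene scraper (428, [468.9, 327.9], [101.5, 23.9], 5.7, 84.2) knob (168, [584.3, 121.9], [30.2, 30.8], 64.2, 288.3)
drill [{'position': [717.2, 294.7, -1.4], 'score': 0.96}] sd [{'position': [714.0, -310.4, 3.5], 'score': 0.8}]
scene top 4954 [0.864 0.001 0.504] tilt 59.76
side front 591 [-0.503  0.001  0.864] tilt 59.81
```

View pics/f9.png

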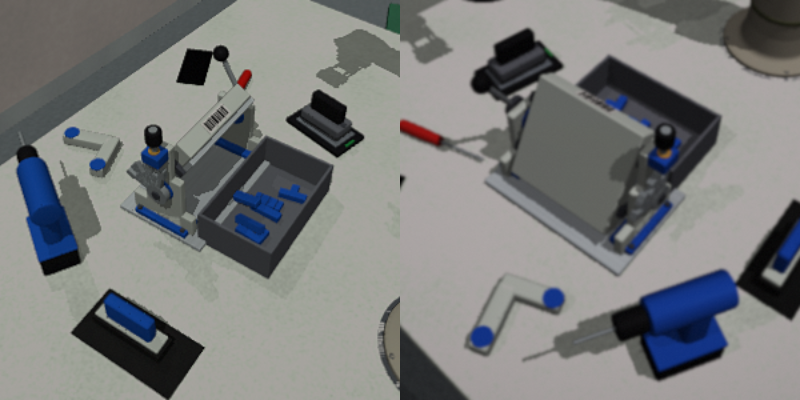

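The final view has everything in place. The scanner is on its dock at (325,112), the scraper on its mat at (130,320), and the pieces in the tray at (265,205). The knob is down, the table is at 60°, and the drill and screwdriver haven't moved.

```bash
python3 -c "
from station import ticket
print(ticket.sign_off())"
```

```text
the job is handed in; nothing more can be done
None
```

I handed the job in at about 45 s of the 208 s allowed; sign-off gave no verdict. My last camera check showed the pieces in the tray, the table pinned at 60°, the scraper on its mat, the scanner on its dock, and the drill and screwdriver unmoved. The scanner had been held steady on the label for about 3 s at 86 mm.

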